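# Open the child-resistant solvent bottle at the panel bench

## Robot

A 6-joint arm with a two-finger parallel gripper is mounted at the origin on the work surface. World frame = base frame: x ahead of the robot, y to its left, z up, the work surface at z = 0. Lengths are in mm, angles in rad, forces in N, time in s.
With the tool pointing down it reaches from about 400 to 925 mm from the base axis. Payload 12.5 kg.
Tool frame: the origin (TCP) lies on the centre line of the jaws, within the pads' length; the fingertips stand 25 mm ahead of it and the grasp point (between the pads) lies 6 mm ahead of it (env.tip_extent is the distance from the TCP to the fingertips, in mm); x points along the fingers, z is the direction in which the jaws open and shut, and the axes are right-handed (so a half turn about x gives the same grasp; the last joint's range is limited). The gripper opens to 95 mm and grips with 3 to 60 N. Pads are 20 mm wide; open, the fingers measure 119 mm over their backs; the gripper's body (75 mm by 180 mm) begins 59 mm behind the grasp point.
Start: joints at [1.227, 0.491, 1.559, -0, 1.092, -0.106], TCP at [147.209, 607.432, 239.661] pointing down, gripper open.
Joint ranges: [-3.1, 3.1], [-0.84, 2.19], [0.05, 2.79], [-1.13, 4.28], [0.06, 2.93], [-2.69, 2.69]. Speed limits (rad/s): [2.22, 2.22, 2.79, 3.14, 3.14, 3.14].

## Interface

Orientations are given as [roll, pitch, yaw] about the fixed x, y, z axes, in that order (R = Rz(yaw) Ry(pitch) Rx(roll)).
In Python, from cell import env gives the robot as it stands.
- The arm moves only by the tool step_arm, never from a script. Its argument "rows" is a list of rows, each a list of 6 numbers: the shift along the tool's x, y, z in mm, then the turn, a rotation vector about the tool's x, y, z in rad. In form: [[x, y, z, wx, wy, wz], ...]. A call has 1 to 8 rows; each row shifts and turns the pose as measured when the row begins, along the tool's axes as they then stand; what a row does not reach is not made up. A row lasts 1/8 s, in which the tool goes at most 62.5 mm and 10.7 degrees, less where a joint would pass 70% of its speed; a pose out of reach is approached as far as the arm can. A call is refused whole if a number of a shift passes 62.5 or a number of a turn 0.188, either way. A call with a gripper value outside its range is refused whole. "grip" is the finger opening in mm, from 0 to 95.1, set as the call begins (left out, the last holds). The fingers move at their own pace and stop on an object; the grip force is fixed at half the most. Time passes only in rows, so rows that do not move let the fingers close. It gives the time, the measured TCP pose, the force and the opening at its end, in the units of the state.
- env.state(): the state, without advancing time (a new reading comes with each control period).
- env.read_camera(name): name is "scene" or "top"; returns the picture (400x640x3 uint8, red, green, blue); there is no depth.
- env.get_calibration(name): a dict with "fx", "fy", "cx", "cy" (pixels), "pose" (4x4, takes a point from camera to world coordinates). Camera axes: x right, y down, z forward; pixel columns grow to the right and rows downward; lengths in mm; the calibration is good to about 2 mm. A picture is of the moment at which its call begins. get_calibration takes no time and is no camera call.
- env.job_done(): hands the job in, once; it reports no verdict.
The state is a dict: "t": time; "joints": joint angles; "qvel": joint speeds; "tau": joint torques, N m; "eef_pos": TCP position; "tcp_rot": TCP orientation; "ft_force": force on the tool from outside, world axes, zero at the start; "moment": the same for the moment, N m; "opening": opening from 0.0 (shut) to 1.0 (fully open).
Only numpy, scipy, OpenCV 4.12 (cv2) and the standard library are available. Lean on these libraries where they do the work, as an engineer would, in place of code of your own. Each camera call takes 0.05 s, during which the arm holds its last target.

## Task

Stand the square solvent bottle, still capped, fully down in the blue bench holder, which keeps it from turning. There press its red child-resistant cap down and, keeping it pressed, turn it anticlockwise (seen from above) past the locking teeth until it is free; lift it off and set it down, not dropped, right way up in the shallow grey tray with the blue liner. Leave the open bottle upright in the holder, never let it tip, and do not knock the other things on the bench about.

Things in the scene. Friction and masses are not known exactly. Their poses are not given: they have to be found in the camera images.
- bottle_center (a point): Square white plastic bottle with yellow labels, loose, 0.18 to 0.34 kg, upright on the bench with the red cap locked on. Body 60 x 60 mm, 86 mm high, then a sloping shoulder to 99 mm and the neck; 146 mm high with the cap. The point is on its axis, 73 mm above its underside; z up, x and y square to its flat sides; any quarter turn fits the holder. It may be carried by the locked cap.
- cap_center (a point): Red round cap with ribbed sides and two white arrows on top, loose, 40 g, 52 mm across, 34 mm high, flat top, open below. The point is on its axis, half-way up; z up. Locked on the bottle it is 56 mm above the bottle's point, its x and y along the bottle's. Gripped in its upper half, the fingers clear bottle and tray as it is pressed or set down.
- bottle_neck (a point): Centre of the top of the bottle's neck (34 mm across), 132 mm above the bottle's underside, 3 mm above the locked cap's centre; the cap hides it. Four locking teeth 3.5 mm deep on the neck hold the cap's inner lugs. Anticlockwise seen from above (positive about z), turned against the bottle, the cap is clear from 0.57 rad on and lifts straight off; a stop ends the turn at about 1.0 rad. Clockwise it is blocked.
- cap_edge (a point): Centre of the cap's lower edge. A sprung liner inside holds the cap up against the teeth with about 5 N. To turn, it must be kept pressed down by at least 4 mm (9 N); at 7 mm (12 N) it bottoms on a bead 50 mm across on the neck. About 5.5 mm and 0.8 rad are right. The bottle's shoulder lies 13 mm below this edge, the top of its flat sides 26 mm below.
- holder_in (a point): Blue sheet-steel bottle holder screwed to the bench. The point is the centre of its well's floor, 6 mm above the bench; z up, x and y square to the well's sides. Well 64 x 64 mm inside, walls 45 mm above this floor, then outward-flared lips up to 58 mm above it (89 mm across). Base plate 130 mm along x, 76 mm along y. In the well the bottle can still twist by up to 0.07 rad.
- tray_in (a point): Shallow square grey tray with a blue liner, fixed to the bench, 140 x 140 mm outside, 132 x 132 mm inside, rim 10 mm above its floor. The point is the centre of the floor (4 mm above the bench), x and y along its sides, z up.
- meter: Bystander, to be left alone: yellow hand-held cable tester with black ends, lying flat, 180 x 89 x 46 mm. Origin at the centre of its underside.
- contactor: Bystander, to be left alone: black contactor block with a blue-grey band, 45 x 75 x 88 mm high. Origin at the centre of its underside.
- breaker: Bystander, to be left alone: white three-pole circuit breaker with blue toggles, 85 x 54 x 75 mm high. Origin at the centre of its underside.
- terminals: Bystander, to be left alone: piece of rail 130 mm long carrying green, beige, blue and orange terminal blocks, 44 mm wide, 45 mm high. Origin at the centre of its underside.
- screwdriver: Bystander, to be left alone: yellow-handled screwdriver, 200 mm long, lying flat. Origin at the centre of its underside.
- strippers: Bystander, to be left alone: orange-handled wire strippers, about 165 mm long, lying flat. Origin at the centre of its underside.
- tape: Bystander, to be left alone: roll of black tape lying flat, 66 mm across, 19 mm high. Origin at the centre of its underside.
Things that resemble listed ones, but are neither listed nor needed, are in the scene too. What is shaped like the part that bears holder_in but turquoise is not meant.

How it is judged:
By the outcome, as a careful person would: the job done as asked, in the order asked, and still so for the second after the job is handed in, with the robot touching nothing.
It also fails if it takes over 58 s, if anything falls off the work surface, if the arm or the gripper's body presses on something with over 40 N, if the wrist force passes 120 N, or if a joint passes its speed limit or range.

## Working session

There is one attempt and no reset: what is moved stays moved. The work goes in short steps, Python scripts to look and compute and a tool call to move; the robot and the scene stay as the last step left them, time stands still between calls to the robot, and variables do not carry over. Pictures are saved under pics/ and viewed, and the job is handed in when it is done.

Besides the shell and the picture viewer there is one more tool, called after "Request:" as name(argument=value, ...), one argument or row to a line, values as JSON. step_arm: Moves the arm, as the interface text tells. Its arguments: {"type":"object","properties":{"rows":{"type":"array","items":{"type":"array","items":{"type":"number"}}},"grip":{"type":"number"}},"required":["rows"]}

```bash
ls; mkdir -p pics; python3 - <<'E'
from cell import env
import cv2
print(env.state())
for n in ("scene","top"):
    im=env.read_camera(n); cv2.imwrite(f"pics/{n}0.png",im[:,:,::-1])
    c=env.get_calibration(n); print(n,c)
E
```

```text
pics
{'t': 0.0, 'joints': array([ 1.22739766e+00,  4.91568581e-01,  1.55947468e+00,  9.48833142e-06,
        1.09171091e+00, -1.05598826e-01]), 'qvel': array([ 5.81402864e-04, -1.98492721e-03,  1.68144481e-03, -1.52765539e-03,
        2.66078444e-05,  1.08273344e-04]), 'tau': array([ 2.40480033e-03, -6.12640214e+01, -2.58178210e+01,  6.93633920e-02,
        4.82752465e-02, -8.12989288e-05]), 'eef_pos': array([147.12529771, 607.19958941, 239.04744564]), 'tcp_rot': array([ 3.02874912,  1.56963478, -1.92144408]), 'ft_force': array([-0.80068319,  0.04625091, -0.39493306]), 'moment': array([-0.00175245,  0.00438459, -0.00387467]), 'opening': 1.000487043698352}
scene {'fx': 511.6957021892084, 'fy': 511.6957021892084, 'cx': 317.087868055946, 'cy': 200.21769578713727, 'pose': array([[-8.53424640e-01,  4.28458637e-01, -2.96798889e-01,
         8.65044012e+02],
       [ 5.21140023e-01,  6.91704638e-01, -4.99957768e-01,
         5.54502042e+02],
       [-8.91405577e-03, -5.81350058e-01, -8.13604726e-01,
         1.09888545e+03],
       [ 0.00000000e+00,  0.00000000e+00,  0.00000000e+00,
         1.00000000e+00]])}
top {'fx': 486.4290925816584, 'fy': 486.4290925816584, 'cx': 317.1736387922014, 'cy': 210.8112003657991, 'pose': array([[-8.30800152e-03, -9.86864170e-01,  1.61338427e-01,
         3.33155674e+02],
       [-9.99784413e-01,  5.12733805e-03, -2.01205893e-02,
        -5.96189278e+01],
       [ 1.90290520e-02, -1.61470806e-01, -9.86694012e-01,
         1.36943540e+03],
       [ 0.00000000e+00,  0.00000000e+00,  0.00000000e+00,
         1.00000000e+00]])}
```

View pics/scene0.png

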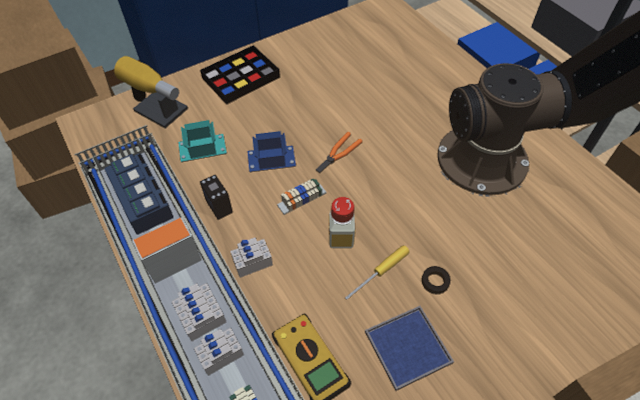

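View pics/top0.png

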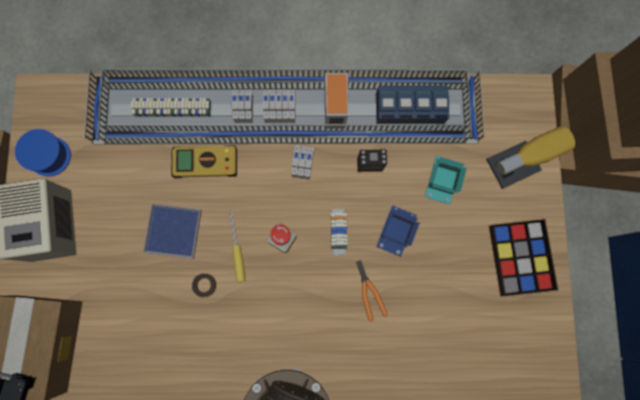

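The pictures show the bottle at scene (342,222) and top (281,236), the blue holder at top (399,231), the turquoise decoy at (446,180), and the tray at (173,231). I'll zoom in to measure them.

```bash
cat > h.py <<'E'
from cell import env
import numpy as np, cv2
C={n:env.get_calibration(n) for n in("scene","top")}
def proj(n,P):
    c=C[n];T=np.linalg.inv(c["pose"]);p=np.atleast_2d(P)@T[:3,:3].T+T[:3,3]
    return np.c_[c["fx"]*p[:,0]/p[:,2]+c["cx"],c["fy"]*p[:,1]/p[:,2]+c["cy"]]
def back(n,uv,z):
    c=C[n];uv=np.atleast_2d(uv).astype(float)
    d=np.c_[(uv[:,0]-c["cx"])/c["fx"],(uv[:,1]-c["cy"])/c["fy"],np.ones(len(uv))]@c["pose"][:3,:3].T
    o=c["pose"][:3,3];return o+d*((z-o[2])/d[:,2])[:,None]
def crop(im,x,y,w,h,s,fn):
    cv2.imwrite(fn,cv2.resize(im[y:y+h,x:x+w,::-1],None,fx=s,fy=s,interpolation=cv2.INTER_CUBIC))
E
python3 - <<'E'
import cv2,numpy as np
a=cv2.imread('pics/top0.png');b=cv2.imread('pics/scene0.png')
r=lambda im,x,y,w,h,s:cv2.resize(im[y:y+h,x:x+w],None,fx=s,fy=s,interpolation=cv2.INTER_CUBIC)
A=np.hstack([r(a,255,206,50,50,8),r(a,374,206,50,50,8)]);cv2.imwrite('pics/za.png',A)
B=np.hstack([r(b,310,190,60,60,6.6666),r(b,243,120,60,60,6.66666)]);cv2.imwrite('pics/zb.png',B)
D=np.hstack([r(a,138,196,70,70,5.714),r(b,360,300,100,100,4)]);cv2.imwrite('pics/zc.png',D)
E
```

```text
(no output)
```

View pics/za.png

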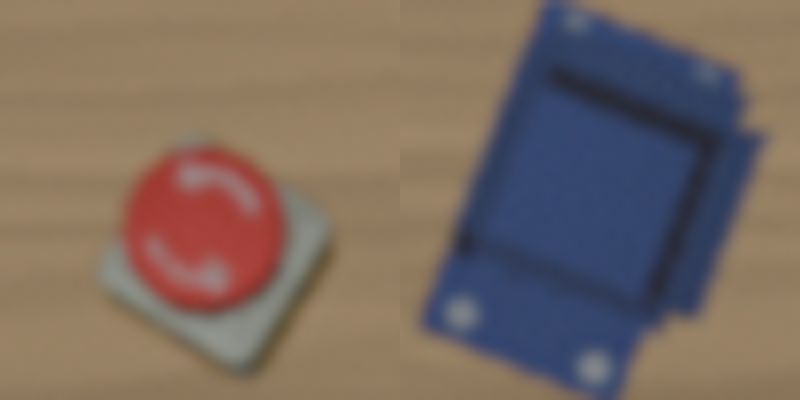

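View pics/zb.png

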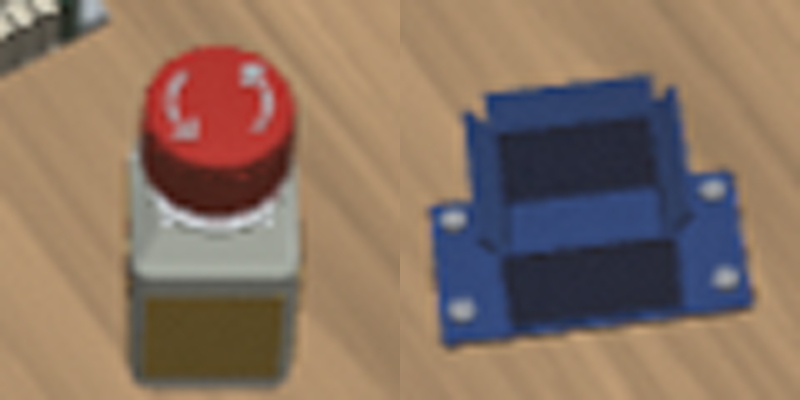

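View pics/zc.png

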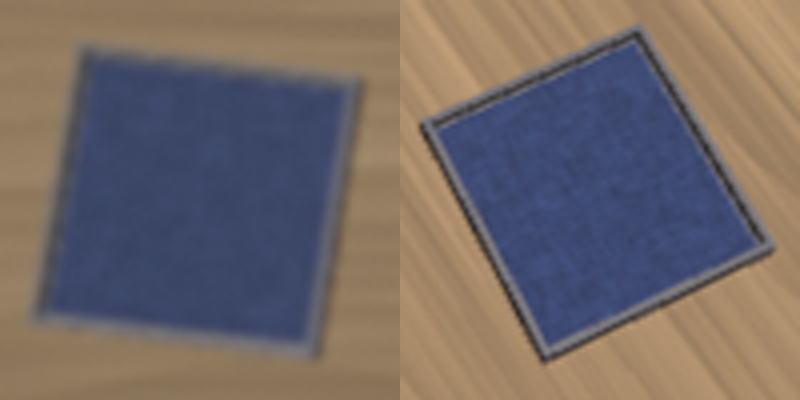

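```bash
cat > m.py <<'E'
from h import *
from scipy.optimize import least_squares, minimize
ims={n:cv2.imread(f'pics/{n}0.png') for n in("scene","top")}
def hull_mask(n,P,S=8,sh=None):
    pass
# cap silhouette: red mask, compare area-filling with projected cylinder (supersampled)
def cyl(x,y,z0,z1,r):
    a=np.linspace(0,2*np.pi,60);c=np.c_[x+r*np.cos(a),y+r*np.sin(a)]
    return np.r_[np.c_[c,0*a+z0],np.c_[c,0*a+z1]]
def box(x,y,th,hx,hy,z0,z1):
    R=np.array([[np.cos(th),-np.sin(th)],[np.sin(th),np.cos(th)]])
    q=np.array([[hx,hy],[-hx,hy],[-hx,-hy],[hx,-hy]])@R.T+[x,y]
    return np.r_[np.c_[q,np.full(4,z0)],np.c_[q,np.full(4,z1)]]
def ras(n,Ps):
    m=np.zeros((400,640),np.uint8)
    S=8;M=np.zeros((400*S//1,1),np.uint8)
    us=[proj(n,P) for P in Ps]
    al=np.vstack(us);x0,y0=np.floor(al.min(0)).astype(int)-2;x1,y1=np.ceil(al.max(0)).astype(int)+3
    b=np.zeros(((y1-y0)*S,(x1-x0)*S),np.uint8)
    for u in us:
        hp=cv2.convexHull(u.astype(np.float32))[:,0]
        cv2.fillConvexPoly(b,np.round(((hp-[x0,y0]+.5)*S-.5)*16).astype(np.int32),255,shift=4)
    out=np.zeros((400,640),np.float32)
    out[y0:y1,x0:x1]=cv2.resize(b,(x1-x0,y1-y0),interpolation=cv2.INTER_AREA)/255.
    return out
E
python3 - <<'E'
from m import *
def red(im):
    f=im.astype(np.float32); return np.clip((f[:,:,2]-f[:,:,1]-55)/40,0,1)
# top: disc top face centroid
for n,w in(("top",(255,206,50,50)),("scene",(320,190,50,50))):
    x,y,ww,hh=w
    im=ims[n].astype(float);d=im[:,:,2]-im[:,:,1]
    hsv=cv2.cvtColor(ims[n],cv2.COLOR_BGR2HSV)
    m=((hsv[:,:,1]>150)&((hsv[:,:,0]<6)|(hsv[:,:,0]>174))).astype(np.uint8)
    k=np.zeros_like(m);k[y:y+hh,x:x+ww]=m[y:y+hh,x:x+ww]
    cn,_=cv2.findContours(k,cv2.RETR_EXTERNAL,cv2.CHAIN_APPROX_NONE);c=max(cn,key=cv2.contourArea)
    F=np.zeros_like(m);cv2.drawContours(F,[c],-1,1,-1)
    tgt=F.astype(np.float32);print(n,tgt.sum())
    def cost(p): return np.abs(ras(n,[cyl(p[0],p[1],112,146,26)])-tgt).sum()
    p0=back(n,np.argwhere(F)[:,::-1].mean(0),130)[0,:2]
    r=minimize(cost,p0,method="Nelder-Mead",options=dict(initial_simplex=[p0,p0+[4,0],p0+[0,4]],xatol=.05))
    print(r.x,r.fun,ras(n,[cyl(*r.x,112,146,26)]).sum())
# screws
for n,w in(("top",(374,206,50,50)),("scene",(243,120,60,60))):
    x,y,ww,hh=w;im=ims[n].astype(float);s=im[:,:,2][y:y+hh,x:x+ww] # red channel: grey screws vs blue
    print(n); g=cv2.resize(s,None,fx=8,fy=8,interpolation=cv2.INTER_CUBIC)
E
```

```text
top 156.0
[477.63327333   9.27168897] 204.37254333496094 360.37256
scene 421.0
[474.07540919   8.166916  ] 103.79999542236328 523.7961
top
scene
```

```bash
python3 - <<'E'
from m import *
for n,w,uv in(("top",(255,206,50,50),(281,234)),("scene",(320,190,50,50),(343,210))):
    x,y,ww,hh=w
    f=ims[n].astype(np.float32);d=f[:,:,2]-f[:,:,1]
    chroma=(f[:,:,2]-f[:,:,1])/(f[:,:,2]+1)
    print(n,chroma[uv[1],uv[0]-14:uv[0]+15].round(2))
    t=np.clip((chroma-.25)/.3,0,1);m=(chroma>.38).astype(np.uint8)
    k=np.zeros_like(m);k[y:y+hh,x:x+ww]=m[y:y+hh,x:x+ww]
    cn,_=cv2.findContours(k,cv2.RETR_EXTERNAL,cv2.CHAIN_APPROX_NONE);c=max(cn,key=cv2.contourArea)
    F=np.zeros_like(m);cv2.drawContours(F,[c],-1,1,-1);tgt=F.astype(np.float32)
    def cost(p): return ((ras(n,[cyl(p[0],p[1],112,146,26)])-tgt)**2).sum()
    p0=back(n,np.argwhere(F)[:,::-1].mean(0),130)[0,:2]
    r=minimize(cost,p0,method="Nelder-Mead",options=dict(initial_simplex=[p0,p0+[4,0],p0+[0,4]],xatol=.05))
    print(r.x,r.fun,F.sum(),ras(n,[cyl(*r.x,112,146,26)]).sum())
E
```

```text
top [ 0.15  0.15  0.22  0.4   0.56  0.6   0.59  0.58  0.6   0.6   0.6   0.59
  0.6   0.6   0.6   0.6   0.6   0.6   0.6   0.6   0.6   0.62  0.59  0.39
  0.11 -0.01 -0.04 -0.02  0.02]
[475.71170461  10.19650438] 34.25596237182617 316 360.55685
scene [0.16 0.18 0.33 0.55 0.65 0.69 0.56 0.32 0.24 0.23 0.39 0.7  0.68 0.68
 0.68 0.68 0.68 0.68 0.69 0.7  0.7  0.69 0.68 0.67 0.56 0.22 0.18 0.18
 0.17]
[474.27182414   8.93054981] 44.267112731933594 467 524.06274
```

```bash
python3 - <<'E'
from m import *
zt=lambda n:{"top":((374,206),8.,400),"scene":((243,120),20/3,400)}[n]
scr={"top":[(575,20),(708,72),(593,368),(460,312)],"scene":[(453,218),(712,189),(726,277),(462,309)]}
for n in scr:
    (x,y),s,off=zt(n)
    uv=np.array([((a-off+.5)/s-.5+x,(b+.5)/s-.5+y) for a,b in scr[n]])
    P=back(n,uv,4)[:,:2];print(n,P.round(1).tolist(),"ctr",P.mean(0).round(1))
    for i in range(4):
        d=P[(i+1)%4]-P[i];print(np.hypot(*d).round(1),np.degrees(np.arctan2(d[1],d[0])).round(1)%90)
# tray corners outer rim z=14
tr={"top":([(85,45),(360,82),(316,355),(35,320)],(138,196),5.714,0),"scene":([(422,125),(640,28),(773,247),(546,358)],(360,300),4,400)}
for n,(pts,(x,y),s,off) in tr.items():
    uv=np.array([((a-off+.5)/s-.5+x,(b+.5)/s-.5+y) for a,b in pts]);P=back(n,uv,14)[:,:2]
    print("tray",n,P.mean(0).round(1),[ (np.hypot(*(P[(i+1)%4]-P[i])).round(1),(np.degrees(np.arctan2(*(P[(i+1)%4]-P[i])[::-1]))%90).round(1)) for i in range(4)])
E
```

```text
top [[563.2, -311.1], [544.2, -358.0], [439.0, -313.2], [459.0, -266.9]] ctr [ 501.4 -312.3]
50.6 67.9
114.3 66.9
50.5 66.6
113.2 67.0
scene [[538.7, -359.2], [437.4, -315.5], [456.5, -270.0], [558.2, -312.8]] ctr [ 497.7 -314.4]
110.3 66.6
49.3 67.2
110.3 67.2
50.4 67.2
tray top [501.3 317. ] [(np.float64(136.7), np.float64(81.9)), (np.float64(135.0), np.float64(82.7)), (np.float64(137.2), np.float64(82.5)), (np.float64(136.4), np.float64(82.5))]
tray scene [503.3 322. ] [(np.float64(138.5), np.float64(82.7)), (np.float64(136.5), np.float64(82.8)), (np.float64(137.7), np.float64(83.0)), (np.float64(137.3), np.float64(83.1))]
```

```bash
cat > ov.py <<'E'
from m import *
def poly(img,n,P,x,y,s,col,closed=True):
    u=((proj(n,P)-[x,y]+.5)*s-.5)
    cv2.polylines(img,[np.round(u*16).astype(np.int32)],closed,col,1,cv2.LINE_AA,4)
def view(im,n,x,y,w,h,s,items):
    o=cv2.resize(im[y:y+h,x:x+w],None,fx=s,fy=s,interpolation=cv2.INTER_CUBIC)
    for P,c in items: poly(o,n,P,x,y,s,c)
    return o
def holder(x,y,th):
    g=(0,255,0)
    return [(box(x,y,th,65,38,6,6)[:4],g),(box(x,y,th,32,32,6,6)[:4],(0,255,255)),(box(x,y,th,44.5,44.5,64,64)[:4],(0,0,255)),(box(x,y,th,32,32,51,51)[:4],(255,255,0))]
def bottle(x,y,th,z=0):
    g=(0,255,0)
    return [(box(x,y,th,30,30,z,z)[:4],g),(box(x,y,th,30,30,z+86,z+86)[:4],(0,255,255)),(cyl(x,y,z+112,z+146,26)[:60],(255,0,0)),(cyl(x,y,z+112,z+146,26)[60:],(255,255,0))]
E
python3 - <<'E'
from ov import *
B=bottle(475,9.6,np.radians(-34.2));H=holder(499.9,-311.9,np.radians(-23))
cv2.imwrite('pics/ov1.png',np.vstack([np.hstack([view(ims["top"],"top",256,206,50,50,6,B),view(ims["top"],"top",374,206,50,50,6,H)]),np.hstack([view(ims["scene"],"scene",312,190,60,60,5,B),view(ims["scene"],"scene",243,120,60,60,5,H)])]))
E
```

```text
(no output)
```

View pics/ov1.png

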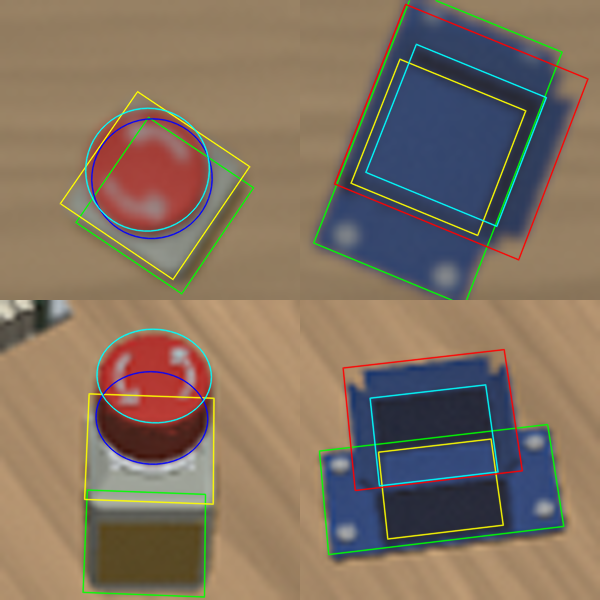

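Request:
step_arm(
  rows=[
    [0,0,0,0.17,0,0],
    [0,0,0,0.17,0,0],
    [0,0,0,0.17,0,0],
    [0,0,0,0.17,0,0],
    [0,0,0,0.17,0,0],
    [0,0,0,0.17,0,0],
  ],
  grip=80,
)

```text
t: 0.85
eef_pos: [146.8, 606.4, 236.8]
tcp_rot: [-2.189, 1.565, -1.908]
ft_force: [-0.0, 0.0, 0.3]
opening: 0.84
```

```bash
cat > go.py <<'E'
from h import *
import sys
from scipy.spatial.transform import Rotation as Ro
def st():
    s=env.state();R=Ro.from_euler('xyz',s["tcp_rot"]).as_matrix();return s,R
def tool(target,tilt=True):
    s,R=st();d=np.array(target)-s["eef_pos"];v=R.T@d
    # tilt correction: rotate tool x to world -z
    ax=np.cross(R[:,0],[0,0,-1.]);w=R.T@ax
    print("t",round(s["t"],2),"pos",s["eef_pos"].round(1),"F",s["ft_force"].round(1),"open",round(float(s["opening"])*95.1,1))
    print("tool shift",v.round(1),"len",np.linalg.norm(d).round(1),"tilt fix",w.round(4),"jaw dir deg",np.degrees(np.arctan2(R[1,2],R[0,2])).round(2),"q",s["joints"].round(2))
    return v
if __name__=="__main__": tool([float(a) for a in sys.argv[1:4]])
E
python3 go.py 475 9.6 230
```

```text
t 0.85 pos [146.8 606.4 236.8] F [-0.   0.   0.3] open 79.9
tool shift [   9.4 -664.4  149.7] len 681.1 tilt fix [-0.     -0.0033  0.0046] jaw dir deg 16.11 q [ 1.23  0.49  1.56 -0.    1.09  0.95]
```

Request:
step_arm(
  rows=[
    [0,-55,12.4,0,0,0],
    [0,-55,12.4,0,0,0],
    [0,-55,12.4,0,0,0],
    [0,-55,12.4,0,0,0],
    [0,-55,12.4,0,0,0],
    [0,-55,12.4,0,0,0],
    [0,-55,12.4,0,0,0],
    [0,-55,12.4,0,0,0],
  ],
)

```text
t: 1.85
eef_pos: [367.2, 201.1, 236.8]
tcp_rot: [-2.191, 1.563, -1.907]
ft_force: [0.3, 0.2, 0.2]
opening: 0.84
```

```bash
python3 go.py 475 9.6 215
```

```text
t 1.85 pos [367.2 201.1 236.8] F [0.3 0.2 0.2] open 79.9
tool shift [  22.8 -213.9   50. ] len 220.8 tilt fix [ 0.     -0.0043  0.006 ] jaw dir deg 16.27 q [ 0.35  0.2   2.03 -0.01  0.91  0.07]
```

Request:
step_arm(
  rows=[
    [5,-55,12.8,0,-0.002,0.003],
    [5,-55,12.8,0,-0.002,0.003],
    [5,-50,12,0,0,0],
    [5,-40,9,0,0,0],
    [0,-12,3,0,0,0],
  ],
)

```text
t: 2.48
eef_pos: [477.4, 2.0, 216.3]
tcp_rot: [1.084, 1.57, 1.364]
ft_force: [-0.8, -0.2, 0.5]
opening: 0.839
```

```bash
python3 go.py 475 9.6 154; python3 - <<'E'
from h import *
for n,(x,y,w,h,s) in {"top":(230,180,100,100,4),"scene":(290,140,100,100,4)}.items():
    im=env.read_camera(n); cv2.imwrite(f"pics/{n}1.png",im[:,:,::-1]); crop(im,x,y,w,h,s,f"pics/c{n}1.png")
a=cv2.imread("pics/ctop1.png");b=cv2.imread("pics/cscene1.png");cv2.imwrite("pics/c1.png",np.hstack([a,b]))
E
```

```text
t 2.48 pos [477.4   2.  216.3] F [-0.8 -0.2  0.5] open 79.8
tool shift [62.4  7.9 -0.2] len 62.9 tilt fix [-0.      0.0003 -0.0005] jaw dir deg 16.03 q [-0.13  0.31  1.94  0.    0.89 -0.41]
```

View pics/c1.png

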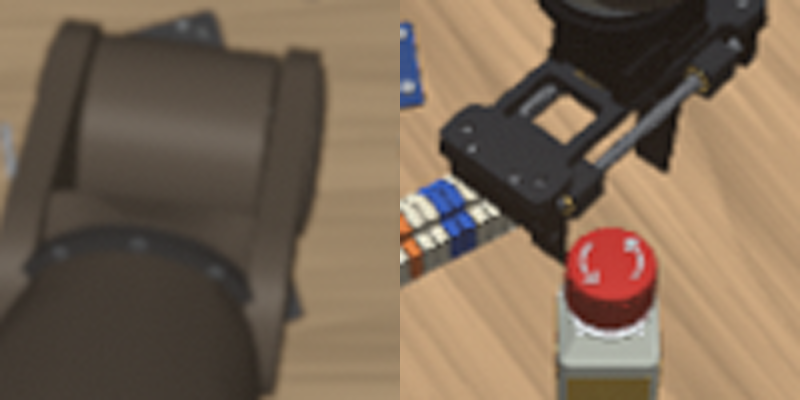

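```bash
python3 go.py 475 9.6 176; python3 - <<'E'
from h import *
print(proj("scene",[[475,9.6,190],[477.4,2,191],[477.4+50*.96,2+50*.276,191],[477.4-50*.96,2-50*.276,191]]))
E
```

```text
t 2.58 pos [477.    3.2 216.7] F [-0.2  0.1 -0.2] open 79.7
tool shift [40.7  6.7 -0.2] len 41.2 tilt fix [-0.      0.0007 -0.0004] jaw dir deg 16.08 q [-0.13  0.31  1.94  0.    0.89 -0.41]
[[342.95464879 193.11700178]
 [340.17742511 190.95306949]
 [325.03207637 204.67251198]
 [354.7663253  177.73768694]]
```

Request:
step_arm(
  rows=[
    [0,7,0,0,0,0],
    [15,0,0,0,0,0],
    [15,0,0,0,0,0],
    [15,0,0,0,0,0],
    [10,0,0,0,0,0],
    [0,0,0,0,0,0],
  ],
)

```text
t: 3.32
eef_pos: [471.5, 18.7, 161.9]
tcp_rot: [0.371, 1.569, 0.66]
ft_force: [-0.3, -0.1, 0.4]
opening: 0.843
```

```bash
python3 go.py 475 9.6 153.5
```

```text
t 3.33 pos [471.5  18.7 161.9] F [-0.3 -0.1  0.4] open 80.1
tool shift [ 8.4 -9.7  0.7] len 12.9 tilt fix [ 0.      0.0019 -0.0007] jaw dir deg 16.58 q [-0.1   0.39  2.01  0.    0.74 -0.39]
```

Request:
step_arm(
  rows=[
    [0,-9.5,0.7,0,0,0],
    [0,0,0,0,0,0],
  ],
)

```text
t: 3.58
eef_pos: [475.5, 9.7, 162.8]
tcp_rot: [0.04, 1.568, 0.33]
ft_force: [0.5, -0.1, 0.3]
opening: 0.838
```

```bash
python3 go.py 475 9.6 153.5
```

```text
t 3.58 pos [475.5   9.7 162.8] F [ 0.5 -0.1  0.3] open 79.7
tool shift [ 9.3  0.  -0.5] len 9.3 tilt fix [ 0.      0.0032 -0.0001] jaw dir deg 16.63 q [-0.12  0.39  2.    0.    0.75 -0.41]
```

Request:
step_arm(
  rows=[
    [5,0,0,0,0.003,0],
    [4,0,0,0,0,0],
    [0,0,0,0,0,0],
  ],
)

```text
t: 3.95
eef_pos: [475.6, 9.4, 153.5]
tcp_rot: [-0.139, 1.57, 0.15]
ft_force: [-0.1, -0.2, 0.2]
opening: 0.842
```

```bash
python3 go.py 475 9.6 153.5
```

```text
t 3.95 pos [475.6   9.4 153.5] F [-0.1 -0.2  0.2] open 80.0
tool shift [ 0.   0.4 -0.5] len 0.6 tilt fix [-0.      0.0006  0.0001] jaw dir deg 16.58 q [-0.12  0.4   2.01  0.    0.73 -0.41]
```

Close.

Request:
step_arm(
  rows=[
    [0,0,0,0,0,0],
    [0,0,0,0,0,0],
    [0,0,0,0,0,0],
    [0,0,0,0,0,0],
  ],
  grip=40,
)

```text
t: 4.45
eef_pos: [475.5, 9.5, 153.6]
tcp_rot: [-0.015, 1.57, 0.274]
ft_force: [-0.5, -1.1, 0.2]
opening: 0.547
```

```bash
python3 go.py 475 9.6 153.5; python3 - <<'E'
from h import *
im=env.read_camera("scene"); crop(im,290,150,100,100,6,"pics/s2.png")
E
```

```text
t 4.45 pos [475.5   9.5 153.6] F [-0.5 -1.1  0.2] open 52.0
tool shift [ 0.1  0.3 -0.4] len 0.5 tilt fix [0.     0.0004 0.    ] jaw dir deg 16.58 q [-0.12  0.4   2.01  0.    0.73 -0.41]
```

View pics/s2.png

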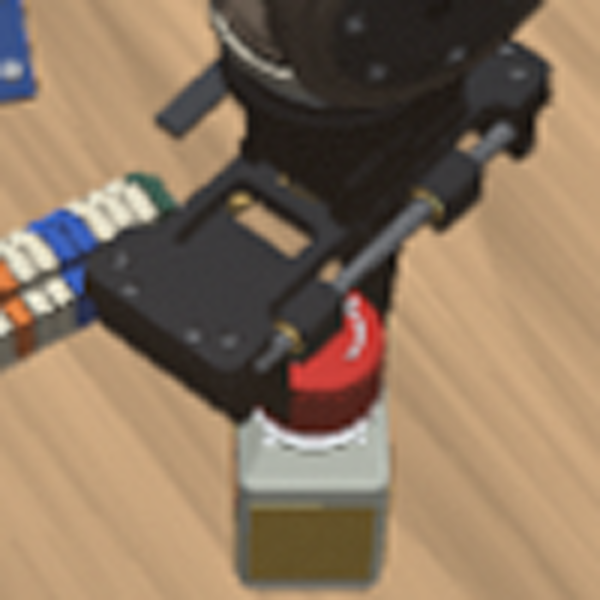

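The opening reads 52.0 mm, so the cap is held, and the picture shows the bottle still upright. Next I'll lift it.

Request:
step_arm(
  rows=[
    [-4,0,0,0,0,0],
    [-10,0,0,0,0,0],
    [-15,0,0,0,0,0],
    [-20,0,0,0,0,0],
    [-20,0,0,0,0,0],
    [-15,0,0,0,0,0],
    [-8,0,0,0,0,0],
    [0,0,0,0,0,0],
  ],
  grip=40,
)

```text
t: 5.5
eef_pos: [475.0, 9.6, 251.6]
tcp_rot: [-0.192, 1.57, 0.097]
ft_force: [0.6, -0.8, -2.7]
opening: 0.543
```

```bash
python3 go.py 500 -312 250
```

```text
t 5.5 pos [475.    9.6 251.6] F [ 0.6 -0.8 -2.7] open 51.7
tool shift [   1.6 -315.3  -67.8] len 322.5 tilt fix [0.     0.0013 0.0002] jaw dir deg 16.58 q [-0.12  0.26  1.9   0.    0.98 -0.41]
```

Request:
step_arm(
  rows=[
    [0,-20,-4.3,0,0.001,0],
    [0,-35,-7.5,0,0,0],
    [0,-45,-9.7,0,0,0],
    [0,-50,-10.8,0,0,0],
    [0,-50,-10.8,0,0,0],
    [0,-45,-9.7,0,0,0],
    [0,-35,-7.5,0,0,0],
    [0,-20,-4.3,0,0,0],
  ],
)

```text
t: 6.5
eef_pos: [498.1, -304.1, 246.2]
tcp_rot: [2.302, 1.563, 2.595]
ft_force: [-0.3, -0.9, -2.5]
opening: 0.541
```

Request:
step_arm(
  rows=[
    [0,-5,-1,0,0,0],
    [0,0,0,0,0,0],
    [0,0,0,-0.1,0,0],
    [0,0,0,-0.095,0,0],
    [0,0,0,0,0,0],
  ],
)

```text
t: 7.12
eef_pos: [498.5, -305.0, 245.5]
tcp_rot: [1.985, 1.56, 2.48]
ft_force: [0.7, -0.9, -2.7]
opening: 0.541
```

```bash
python3 go.py 500 -312 250; python3 - <<'E'
from h import *
for n,(x,y,w,h,s) in {"top":(350,180,100,100,4),"scene":(210,40,150,150,2.667)}.items():
    im=env.read_camera(n); cv2.imwrite(f"pics/{n}3.png",im[:,:,::-1]); crop(im,x,y,w,h,s,f"pics/c{n}3.png")
a=cv2.imread("pics/ctop3.png");b=cv2.imread("pics/cscene3.png");cv2.imwrite("pics/c3.png",np.hstack([a,b]))
E
```

```text
t 7.12 pos [ 498.5 -305.   245.5] F [ 0.7 -0.9 -2.7] open 51.5
tool shift [-4.6 -6.8 -2.1] len 8.5 tilt fix [ 0.     -0.0042 -0.0095] jaw dir deg 28.35 q [-0.66  0.43  1.65 -0.    1.07 -1.16]
```

View pics/c3.png

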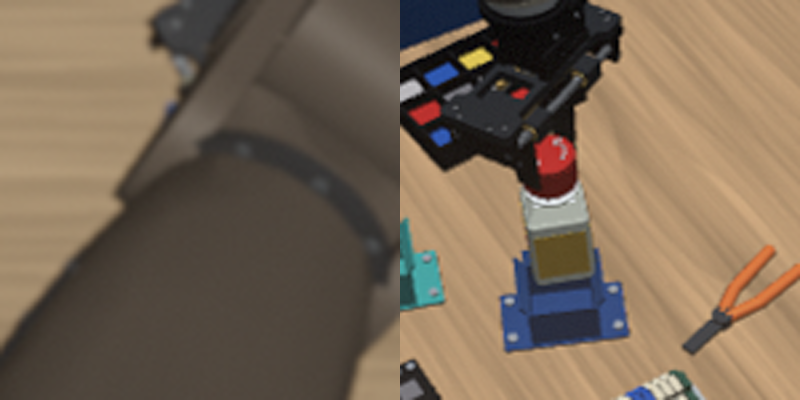

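Request:
step_arm(
  rows=[
    [0,0,0,0.01,-0.004,-0.009],
    [0,0,0,0,0,0],
  ],
)

```text
t: 7.48
eef_pos: [498.6, -304.8, 245.6]
tcp_rot: [-1.197, 1.57, -0.716]
ft_force: [-0.3, 0.5, -2.2]
opening: 0.548
```

```bash
python3 go.py 500 -312 245
```

```text
t 7.47 pos [ 498.6 -304.8  245.6] F [-0.3  0.5 -2.2] open 52.1
tool shift [ 0.6 -7.1 -2.1] len 7.4 tilt fix [0.     0.0002 0.0004] jaw dir deg 27.52 q [-0.66  0.43  1.65 -0.    1.06 -1.14]
```

Request:
step_arm(
  rows=[
    [0,-7,-2,0,0,0],
    [0,0,0,0,0,0],
    [0,0,0,0,0,0],
  ],
)

```text
t: 7.85
eef_pos: [500.1, -312.7, 245.6]
tcp_rot: [-1.285, 1.57, -0.806]
ft_force: [-0.2, 1.5, -1.8]
opening: 0.544
```

```bash
python3 go.py 500 -312 200; python3 - <<'E'
from ov import *
im=env.read_camera("scene")[:,:,::-1].copy(); cv2.imwrite("pics/scene4.png",im)
s=env.state();p=s["eef_pos"];z=p[2]-153.5
B=bottle(p[0],p[1],np.radians(-34.2+27.52-16.58),z)
H=holder(500,-312,np.radians(-23))
v=(235,70,80,110,7)
cv2.imwrite("pics/o4.png",view(im,"scene",*v,B+H));cv2.imwrite("pics/r4.png",view(im,"scene",*v,[]))
E
python3 -c "
import cv2,numpy as np
a=cv2.imread('pics/o4.png');b=cv2.imread('pics/r4.png')
x=np.hstack([a,b]);cv2.imwrite('pics/or4.png',cv2.resize(x,(800,550)))"
```

```text
t 7.85 pos [ 500.1 -312.7  245.6] F [-0.2  1.5 -1.8] open 51.7
tool shift [45.6  0.7  0.2] len 45.6 tilt fix [-0.      0.0001  0.0004] jaw dir deg 27.47 q [-0.67  0.43  1.64 -0.    1.07 -1.15]
```

View pics/or4.png

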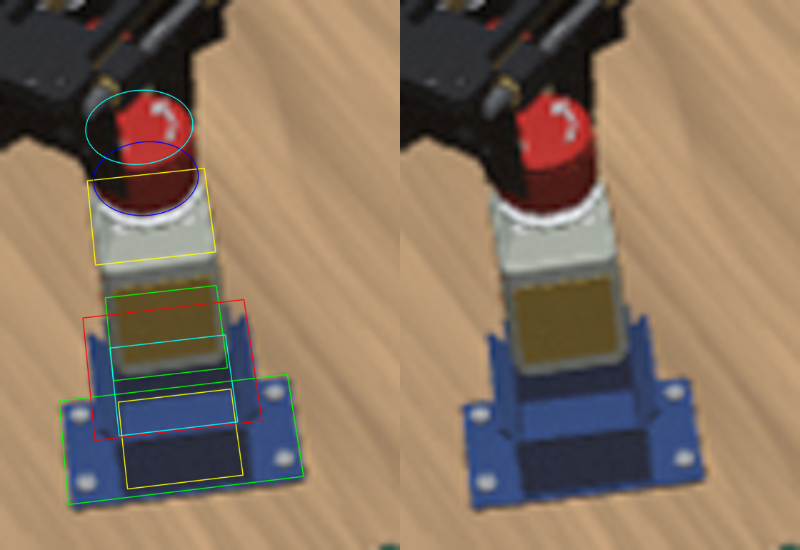

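Request:
step_arm(
  rows=[
    [12,0,0,0,0,0],
    [12,0,0,0,0,0],
    [8,0,0,0,0,0],
    [4,0,0,0,0,0],
    [0,0,0,0,0,0],
  ],
)

```text
t: 8.52
eef_pos: [499.9, -312.3, 206.1]
tcp_rot: [2.047, 1.57, 2.527]
ft_force: [-0.8, 0.7, -1.5]
opening: 0.549
```

```bash
python3 go.py 500 -312 200; python3 - <<'E'
from h import *
im=env.read_camera("scene"); crop(im,235,80,80,100,6,"pics/s5.png")
E
```

```text
t 8.53 pos [ 499.9 -312.3  206.1] F [-0.8  0.7 -1.5] open 52.2
tool shift [6.1 0.2 0.3] len 6.1 tilt fix [ 0.     -0.0006 -0.0011] jaw dir deg 27.47 q [-0.67  0.48  1.69 -0.    0.98 -1.15]
```

View pics/s5.png

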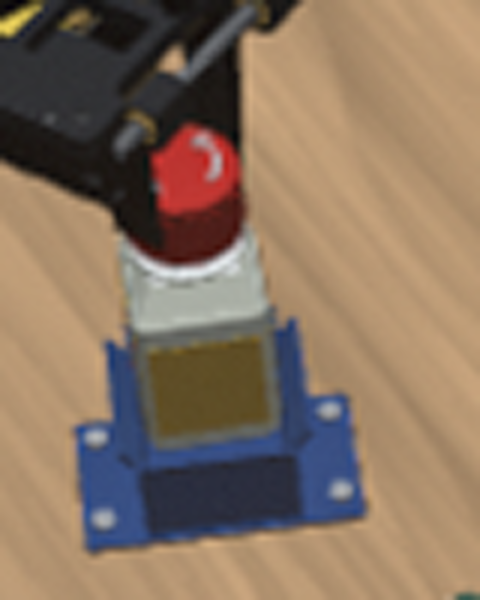

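Request:
step_arm(
  rows=[
    [4,0,0,0,0,0],
    [4,0,0,0,0,0],
    [0,0,0,0,0,0],
  ],
)

```text
t: 8.95
eef_pos: [500.1, -312.5, 198.3]
tcp_rot: [-1.444, 1.571, -0.965]
ft_force: [-0.4, 0.3, -2.5]
opening: 0.545
```

```bash
python3 go.py 500 -312 160
```

```text
t 8.95 pos [ 500.1 -312.5  198.3] F [-0.4  0.3 -2.5] open 51.8
tool shift [38.3  0.5  0.1] len 38.4 tilt fix [0.     0.     0.0003] jaw dir deg 27.47 q [-0.67  0.49  1.7  -0.    0.96 -1.15]
```

The bottle entered the well with no contact force. I'll keep lowering it.

Request:
step_arm(
  rows=[
    [6,0,0,0,0,0],
    [6,0,0,0,0,0],
    [6,0,0,0,0,0],
    [4,0,0,0,0,0],
    [0,0,0,0,0,0],
  ],
)

```text
t: 9.57
eef_pos: [500.0, -312.5, 174.6]
tcp_rot: [2.375, 1.571, 2.855]
ft_force: [-0.1, -0.0, -2.4]
opening: 0.544
```

Request:
step_arm(
  rows=[
    [4,0,0,0,0,0],
    [4,0,0,0,0,0],
    [2,0,0,0,0,0],
    [0,0,0,0,0,0],
  ],
)

```text
t: 10.07
eef_pos: [500.2, -312.6, 164.1]
tcp_rot: [-1.298, 1.57, -0.819]
ft_force: [-0.7, 0.0, -2.1]
opening: 0.543
```

```bash
python3 go.py 500 -312 159.5
```

```text
t 10.07 pos [ 500.2 -312.6  164.1] F [-0.7  0.  -2.1] open 51.6
tool shift [4.6 0.6 0.1] len 4.6 tilt fix [0.     0.0001 0.0003] jaw dir deg 27.47 q [-0.67  0.53  1.73 -0.    0.89 -1.15]
```

Request:
step_arm(
  rows=[
    [2.5,0,0,0,0,0],
    [0,0,0,0,0,0],
  ],
)

```text
t: 10.32
eef_pos: [500.2, -312.6, 161.5]
tcp_rot: [-1.291, 1.57, -0.812]
ft_force: [-0.4, -0.4, -2.4]
opening: 0.549
```

Request:
step_arm(
  rows=[
    [1.5,0,0,0,0,0],
    [0,0,0,0,0,0],
  ],
)

```text
t: 10.58
eef_pos: [500.2, -312.6, 160.0]
tcp_rot: [-1.323, 1.57, -0.844]
ft_force: [-0.7, -0.4, -2.9]
opening: 0.543
```

Request:
step_arm(
  rows=[
    [1,0,0,0,0,0],
    [0,0,0,0,0,0],
  ],
)

```text
t: 10.82
eef_pos: [500.3, -312.8, 159.6]
tcp_rot: [-1.309, 1.569, -0.83]
ft_force: [-0.1, 1.0, -0.7]
opening: 0.542
```

Request:
step_arm(
  rows=[
    [2,0,0,0,0,0],
    [2,0,0,0,0,0],
  ],
)

```text
t: 11.08
eef_pos: [500.4, -312.9, 156.5]
tcp_rot: [-1.259, 1.568, -0.78]
ft_force: [-3.1, 1.8, 7.8]
opening: 0.546
```

Request:
step_arm(
  rows=[
    [1.5,0,0,0,0,0],
    [0.5,0,0,0,0,0],
  ],
)

```text
t: 11.32
eef_pos: [500.4, -312.9, 155.7]
tcp_rot: [-1.247, 1.567, -0.767]
ft_force: [-3.2, 0.8, 9.2]
opening: 0.547
```

```bash
python3 go.py 500.2 -312.6 154
```

```text
t 11.32 pos [ 500.4 -312.9  155.7] F [-3.2  0.8  9.2] open 52.0
tool shift [ 1.7  0.4 -0. ] len 1.7 tilt fix [0.     0.0011 0.0034] jaw dir deg 27.47 q [-0.67  0.54  1.74 -0.    0.86 -1.15]
```

Request:
step_arm(
  rows=[
    [1.8,0,0,0,0.001,0.003],
    [0.8,0,0,0,0,0],
  ],
)

```text
t: 11.58
eef_pos: [500.5, -313.0, 154.5]
tcp_rot: [-1.197, 1.569, -0.718]
ft_force: [-3.3, 0.9, 9.4]
opening: 0.544
```

```bash
python3 go.py 500.2 -312.6 154
```

```text
t 11.57 pos [ 500.5 -313.   154.5] F [-3.3  0.9  9.4] open 51.7
tool shift [ 0.5  0.4 -0.1] len 0.7 tilt fix [-0.      0.0006  0.0015] jaw dir deg 27.48 q [-0.67  0.54  1.74 -0.    0.86 -1.15]
```

Request:
step_arm(
  rows=[
    [1.2,0.3,0,0,0,0.001],
    [0.8,0,0,-0.1,0,0],
  ],
)

```text
t: 11.82
eef_pos: [500.7, -313.1, 154.2]
tcp_rot: [-1.184, 1.568, -0.602]
ft_force: [-1.8, 1.7, 10.2]
opening: 0.543
```

```bash
python3 go.py 500.2 -312.6 154; python3 -c "
from h import *;print(env.state()['moment'])"
```

```text
t 11.82 pos [ 500.7 -313.1  154.2] F [-1.8  1.7 10.2] open 51.6
tool shift [ 0.2  0.6 -0.1] len 0.7 tilt fix [-0.      0.0012  0.003 ] jaw dir deg 33.31 q [-0.67  0.54  1.74  0.    0.86 -1.25]
[ 0.23956654  0.32878735 -0.01792812]
```

Request:
step_arm(
  rows=[
    [0.9,0.2,0,-0.14,0.001,0.002],
    [0.8,0.1,0,-0.14,0,0.001],
  ],
)

```text
t: 12.08
eef_pos: [501.3, -313.2, 154.4]
tcp_rot: [-1.45, 1.567, -0.58]
ft_force: [-1.4, 3.2, 9.6]
opening: 0.547
```

```bash
python3 go.py 500.2 -312.6 154; python3 -c "
from h import *;print(env.state()['moment'])"
```

```text
t 12.07 pos [ 501.3 -313.2  154.4] F [-1.4  3.2  9.6] open 52.0
tool shift [ 0.4  1.3 -0.3] len 1.4 tilt fix [0.     0.0004 0.0037] jaw dir deg 49.83 q [-0.67  0.54  1.74  0.    0.86 -1.54]
[ 0.55238201  0.37325835 -0.11543179]
```

Request:
step_arm(
  rows=[
    [1.2,0.8,-0.2,-0.12,0,0.004],
    [1.0,0.4,-0.1,-0.13,0,0.001],
  ],
)

```text
t: 12.32
eef_pos: [501.3, -313.0, 154.2]
tcp_rot: [-1.484, 1.568, -0.356]
ft_force: [-1.2, 2.0, 9.0]
opening: 0.546
```

```bash
python3 go.py 500.2 -312.6 154; python3 -c "
from h import *;print(env.state()['moment'])"
```

```text
t 12.32 pos [ 501.3 -313.   154.2] F [-1.2  2.   9. ] open 51.9
tool shift [ 0.2  1.2 -0.1] len 1.2 tilt fix [-0.      0.0003  0.003 ] jaw dir deg 64.62 q [-0.67  0.54  1.74  0.    0.86 -1.8 ]
[ 0.3579467   0.19457295 -0.11420709]
```

Request:
step_arm(
  rows=[
    [1.6,0.7,0,-0.11,0,0.003],
    [1.2,0.3,0,-0.1,0,0.001],
  ],
)

```text
t: 12.58
eef_pos: [501.4, -312.8, 153.4]
tcp_rot: [-1.805, 1.568, -0.461]
ft_force: [-1.8, 2.4, 10.7]
opening: 0.545
```

```bash
python3 go.py 500.2 -312.6 154; python3 -c "
from h import *;print(env.state()['moment'])
im=env.read_camera('scene'); crop(im,235,80,80,100,6,'pics/s6.png')"
```

```text
t 12.57 pos [ 501.4 -312.8  153.4] F [-1.8  2.4 10.7] open 51.8
tool shift [-0.6  1.2 -0.1] len 1.3 tilt fix [-0.     -0.0006  0.0026] jaw dir deg 77.06 q [-0.67  0.54  1.74  0.    0.86 -2.02]
[ 0.60097253  0.28435015 -0.10545445]
```

View pics/s6.png

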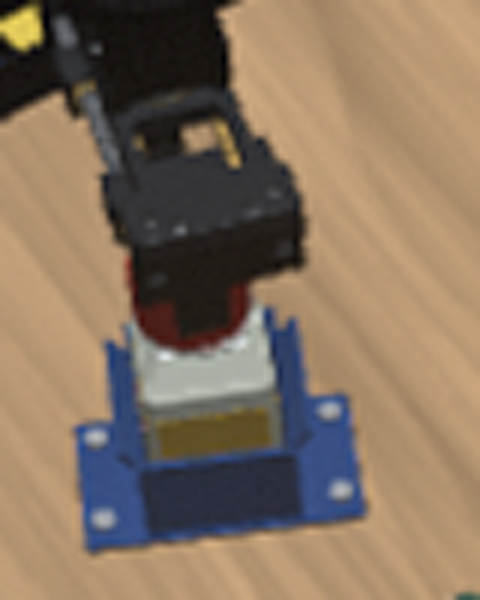

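Request:
step_arm(
  rows=[
    [-4,0,0,0,0,0],
    [-3,0,0,0,0,0],
    [-2,0,0,0,0,0],
    [0,0,0,0,0,0],
  ],
)

```text
t: 13.12
eef_pos: [501.5, -312.6, 163.1]
tcp_rot: [-1.807, 1.567, -0.457]
ft_force: [-1.5, 0.4, 2.6]
opening: 0.545
```

```bash
python3 go.py 500.2 -312.6 170
```

```text
t 13.12 pos [ 501.5 -312.6  163.1] F [-1.5  0.4  2.6] open 51.9
tool shift [-6.9  1.2 -0.2] len 7.0 tilt fix [-0.     -0.0008  0.0034] jaw dir deg 77.38 q [-0.67  0.53  1.73  0.    0.88 -2.02]
```

Request:
step_arm(
  rows=[
    [-4,0,0,0,0,-0.003],
    [-5,0,0,0,0,0],
    [-6,0,0,0,0,0],
    [-6,0,0,0,0,0],
    [0,0,0,0,0,0],
  ],
)

```text
t: 13.75
eef_pos: [501.6, -312.8, 185.4]
tcp_rot: [-1.701, 1.564, -0.351]
ft_force: [1.0, -0.2, -0.8]
opening: 0.541
```

```bash
python3 go.py 500.2 -312.6 170;python3 -c "
from h import *
im=env.read_camera('scene'); crop(im,235,60,80,120,5,'pics/s7.png')"
```

```text
t 13.75 pos [ 501.6 -312.8  185.4] F [ 1.  -0.2 -0.8] open 51.5
tool shift [15.4  1.5 -0.1] len 15.4 tilt fix [ 0.     -0.0009  0.0071] jaw dir deg 77.37 q [-0.67  0.5   1.71  0.    0.93 -2.02]
```

View pics/s7.png

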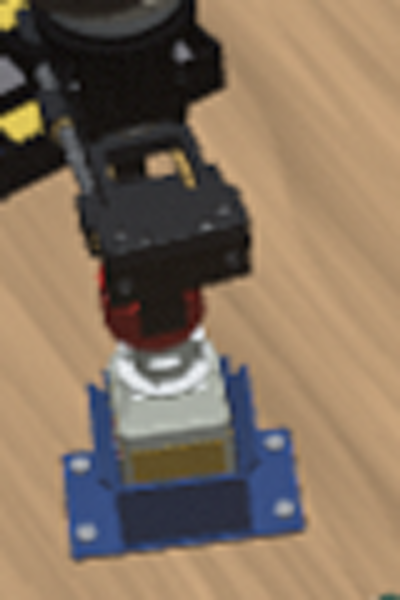

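Request:
step_arm(
  rows=[
    [-10,0,0,0,-0.001,0.007],
    [-15,0,0,0,0,0],
    [-15,0,0,0,0,0],
    [-10,0,0,0,0,0],
    [0,0,0,0,0,0],
  ],
)

```text
t: 14.42
eef_pos: [501.6, -312.8, 239.5]
tcp_rot: [-2.187, 1.57, -0.837]
ft_force: [-0.0, -1.0, -0.8]
opening: 0.543
```

```bash
python3 go.py 502.3 319.5 235;python3 -c "
from h import *
im=env.read_camera('scene'); crop(im,235,20,80,160,4,'pics/s8.png')"
```

```text
t 14.43 pos [ 501.6 -312.8  239.5] F [-0.  -1.  -0.8] open 51.6
tool shift [  4.2 137.6 617.2] len 632.3 tilt fix [ 0.     -0.0003  0.0004] jaw dir deg 77.37 q [-0.67  0.44  1.65 -0.    1.05 -2.02]
```

View pics/s8.png

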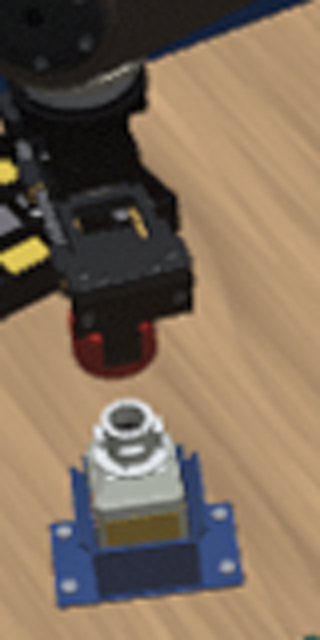

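The open bottle stands in the holder and the cap is in the jaws. Next I'll move to the tray.

Request:
step_arm(
  rows=[
    [0,4,20,0,0,0],
    [0,8,36,0,0,0],
    [0,10,46,0,0,0],
    [0,10,46,0,0,0],
    [0,10,46,0,0,0],
    [0,10,46,0,0,0],
    [0,10,46,0,0,0],
    [0,10,46,0,0,0],
  ],
)

```text
t: 15.48
eef_pos: [499.6, 42.3, 235.8]
tcp_rot: [1.28, 1.563, 2.627]
ft_force: [0.8, 0.2, -0.2]
opening: 0.545
```

```bash
python3 go.py 502.3 319.5 235
```

```text
t 15.47 pos [499.6  42.3 235.8] F [ 0.8  0.2 -0.2] open 51.9
tool shift [  1.8  58.9 270.9] len 277.2 tilt fix [-0.      0.0022 -0.0072] jaw dir deg 77.17 q [-0.05  0.32  1.86  0.    0.97 -1.4 ]
```

Request:
step_arm(
  rows=[
    [0,10,46,0,0,-0.003],
    [0,10,46,0,0,-0.003],
    [0,10,46,0,0,0],
    [0,10,46,0,0,0],
    [0,9,40,0,0,0],
    [0,5,22,0,0,0],
    [0,0,0,0,0,0],
  ],
)

```text
t: 16.35
eef_pos: [491.9, 310.0, 233.4]
tcp_rot: [1.607, 1.564, 2.961]
ft_force: [-0.7, -0.0, -0.2]
opening: 0.542
```

```bash
python3 go.py 502.3 319.5 60
```

```text
t 16.35 pos [491.9 310.  233.4] F [-0.7 -0.  -0.2] open 51.6
tool shift [173.3  -9.3  11.6] len 173.9 tilt fix [ 0.     -0.0003 -0.0071] jaw dir deg 77.59 q [ 0.45  0.44  1.67  0.    1.04 -0.91]
```

Request:
step_arm(
  rows=[
    [0,-9,11.5,0,0,-0.007],
    [10,0,0,0,0,0],
    [25,0,0,0,0,0],
    [35,0,0,0,0,0],
    [35,0,0,0,0,0],
    [25,0,0,0,0,0],
    [10,0,0,0,0,0],
    [0,0,0,0,0,0],
  ],
)

```text
t: 17.35
eef_pos: [503.6, 314.6, 86.3]
tcp_rot: [2.611, 1.568, -2.324]
ft_force: [-0.4, 0.3, -0.1]
opening: 0.541
```

```bash
python3 go.py 502.3 319.5 47;python3 -c "
from h import *
im=env.read_camera('scene'); crop(im,330,240,160,160,4,'pics/s9.png')"
```

```text
t 17.35 pos [503.6 314.6  86.3] F [-0.4  0.3 -0.1] open 51.5
tool shift [39.3  2.3  4.6] len 39.6 tilt fix [-0.     -0.0023 -0.0013] jaw dir deg 77.24 q [ 0.45  0.64  1.78 -0.    0.73 -0.9 ]
```

View pics/s9.png

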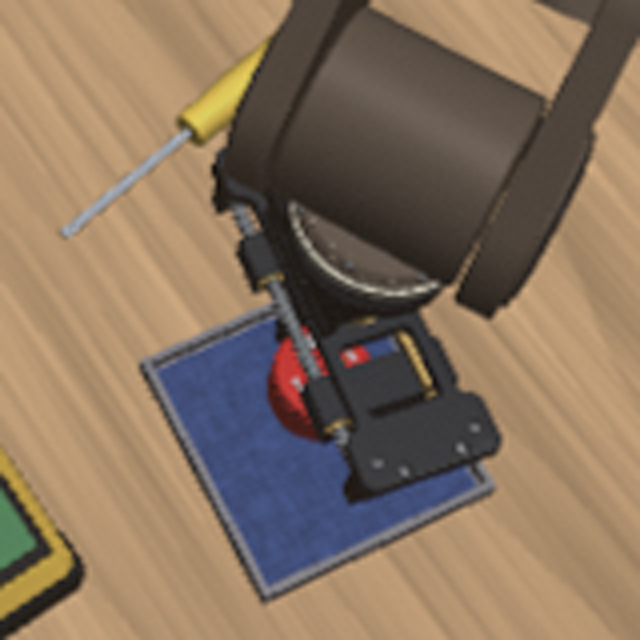

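Request:
step_arm(
  rows=[
    [10,2,4.5,0,-0.002,-0.001],
    [12,0,0,0,0,0],
    [9,0,0,0,0,0],
    [4,0,0,0,0,0],
    [0,0,0,0,0,0],
  ],
)

```text
t: 18.02
eef_pos: [503.5, 320.3, 51.1]
tcp_rot: [-0.882, 1.567, 0.467]
ft_force: [1.1, -0.6, -0.0]
opening: 0.546
```

```bash
python3 go.py 502.3 319.5 45.5
```

```text
t 18.02 pos [503.5 320.3  51.1] F [ 1.1 -0.6 -0. ] open 52.0
tool shift [ 5.6  1.  -1. ] len 5.8 tilt fix [0.     0.0022 0.0027] jaw dir deg 77.26 q [ 0.46  0.69  1.79  0.    0.66 -0.89]
```

Request:
step_arm(
  rows=[
    [2.5,0,0,0,0.002,0.003],
    [1.5,0,0,0,0,0],
    [0,0,0,0,0,0],
  ],
)

```text
t: 18.4
eef_pos: [503.7, 320.3, 47.3]
tcp_rot: [-0.043, 1.57, 1.306]
ft_force: [-0.4, -0.5, -0.4]
opening: 0.548
```

Request:
step_arm(
  rows=[
    [1,0,0,0,0,0],
    [0,0,0,0,0,0],
  ],
)

```text
t: 18.65
eef_pos: [503.8, 320.4, 46.5]
tcp_rot: [-0.407, 1.57, 0.941]
ft_force: [-0.2, 0.8, -0.5]
opening: 0.541
```

Request:
step_arm(
  rows=[
    [0.8,0,0,0,0,0],
    [0,0,0,0,0,0],
  ],
)

```text
t: 18.9
eef_pos: [503.8, 320.4, 45.7]
tcp_rot: [-0.414, 1.57, 0.935]
ft_force: [0.8, -0.1, -0.3]
opening: 0.543
```

Request:
step_arm(
  rows=[
    [0.7,0,0,0,0,0],
    [0,0,0,0,0,0],
  ],
)

```text
t: 19.15
eef_pos: [503.9, 320.4, 45.6]
tcp_rot: [-0.629, 1.569, 0.72]
ft_force: [-0.1, 0.5, -0.5]
opening: 0.548
```

Request:
step_arm(
  rows=[
    [0.7,0,0,0,0,0],
    [0,0,0,0,0,0],
  ],
)

```text
t: 19.4
eef_pos: [504.0, 320.4, 45.6]
tcp_rot: [-0.713, 1.569, 0.636]
ft_force: [-0.2, -0.3, -0.2]
opening: 0.545
```

Request:
step_arm(
  rows=[
    [1.5,0,0,0,0,0],
  ],
)

```text
t: 19.52
eef_pos: [504.1, 320.4, 45.3]
tcp_rot: [-0.776, 1.568, 0.572]
ft_force: [-6.6, -4.1, 29.5]
opening: 0.542
```

Request:
step_arm(
  rows=[
    [0,0,0,0,0,0],
  ],
)

```text
t: 19.65
eef_pos: [504.2, 320.5, 45.7]
tcp_rot: [-0.804, 1.568, 0.545]
ft_force: [-0.3, -0.6, -0.6]
opening: 0.545
```

Request:
step_arm(
  rows=[
    [0,0,0,0,0,0],
    [0,0,0,0,0,0],
    [0,0,0,0,0,0],
    [0,0,0,0,0,0],
  ],
  grip=74,
)

```text
t: 20.15
eef_pos: [504.2, 320.4, 44.9]
tcp_rot: [-0.779, 1.568, 0.569]
ft_force: [1.4, -0.2, -0.1]
opening: 0.774
```

```bash
python3 go.py 502.3 319.5 45.5
```

```text
t 20.15 pos [504.2 320.4  44.9] F [ 1.4 -0.2 -0.1] open 73.6
tool shift [-0.6  1.6 -1.3] len 2.2 tilt fix [-0.      0.0017  0.0017] jaw dir deg 77.25 q [ 0.46  0.7   1.79  0.    0.65 -0.89]
```

Request:
step_arm(
  rows=[
    [-5,0,0,0,0.001,0.001],
    [-10,0,0,0,0,0],
    [-20,0,0,0,0,0],
    [-30,0,0,0,0,0],
    [-40,0,0,0,0,0],
    [-30,0,0,0,0,0],
    [-10,0,0,0,0,0],
    [0,0,0,0,0,0],
  ],
)

```text
t: 21.15
eef_pos: [503.7, 320.2, 197.7]
tcp_rot: [-0.851, 1.568, 0.498]
ft_force: [0.2, -0.2, -0.6]
opening: 0.774
```

```bash
python3 go.py 400 500 240
```

```text
t 21.15 pos [503.7 320.2 197.7] F [ 0.2 -0.2 -0.6] open 73.6
tool shift [-42.3 140.8 152.5] len 211.8 tilt fix [-0.      0.0016  0.0018] jaw dir deg 77.26 q [ 0.46  0.49  1.68  0.    0.97 -0.89]
```

Moving aside for a clear view from both cameras.

Request:
step_arm(
  rows=[
    [-10,36,40,0,0,0],
    [-10,36,40,0,0,0],
    [-10,36,40,0,0,0],
    [0,30,34,0,0,0],
    [0,0,0,0,0,0],
  ],
)

```text
t: 21.78
eef_pos: [399.6, 504.7, 221.1]
tcp_rot: [2.562, 1.564, -2.376]
ft_force: [0.2, -0.8, -0.8]
opening: 0.776
```

```bash
python3 - <<'E'
from h import *
t=env.read_camera("top");s=env.read_camera("scene")
cv2.imwrite("pics/topF.png",t[:,:,::-1]);cv2.imwrite("pics/sceneF.png",s[:,:,::-1])
r=lambda im,x,y,w,h,k:cv2.resize(im[y:y+h,x:x+w,::-1],None,fx=k,fy=k,interpolation=cv2.INTER_CUBIC)
cv2.imwrite("pics/F.png",np.vstack([np.hstack([r(t,138,196,70,70,300/70),r(t,374,206,50,50,6)]),np.hstack([r(s,360,300,100,100,3),r(s,243,100,75,75,4)])]))
E
```

```text
(no output)
```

View pics/F.png

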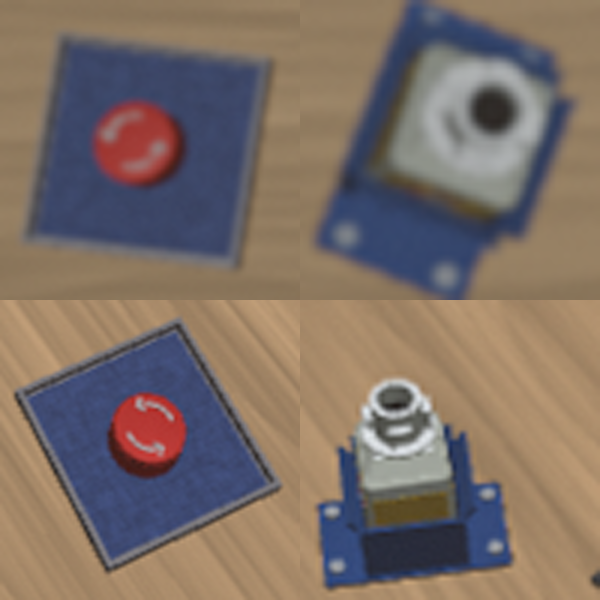

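View pics/sceneF.png

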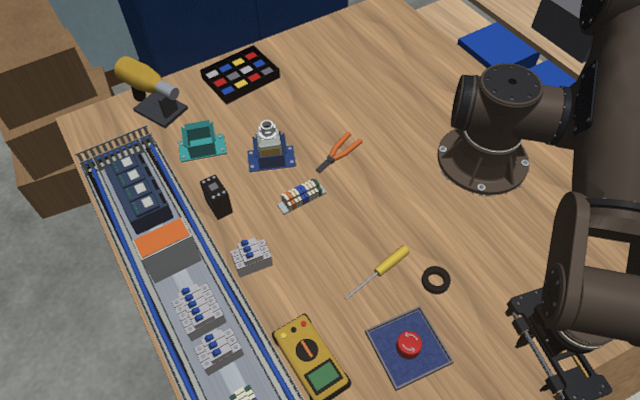

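View pics/topF.png

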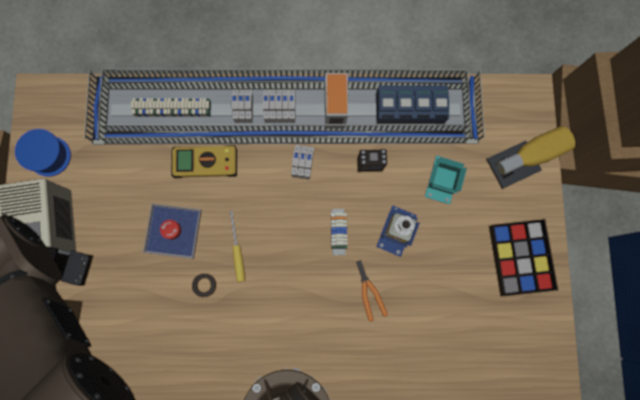

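```bash
python3 - <<'E'
from h import *
print(proj("scene",[[501,-312.6,138],[501,-312.6,130]]),proj("top",[[501,-312.6,138]]))
print(env.state()["qvel"].round(3))
print(env.job_done())
E
```

```text
[[265.8031706  123.98765845]
 [266.08161815 126.15027766]] [[406.13470724 223.25417867]]
[-0.029 -0.014  0.    -0.001  0.002 -0.006]
the job is handed in; nothing more can be done
None
```

I've handed the job in: the open bottle stands upright in the blue holder and its cap sits right way up in the grey tray. It took about 22 s of the 58 s allowed; `job_done` gives no verdict.

**What I did**
- **Carrying and seating:** I carried the bottle by its locked cap and lowered it into the blue holder. It touched the floor at the height I expected.
- **Opening:** I pressed the cap about 5–6 mm (9–10.7 N) and turned the gripper about 0.87 rad anticlockwise. It then lifted off without pulling the bottle up.
- **Setting down:** I lowered the cap onto the tray liner until it touched, opened the jaws and backed away.

**Last checks**
- **Bottle:** in both final pictures it is upright in the well. The neck top was within about 1 pixel of its fully-seated position in the scene picture. I did not measure it in the top one.
- **Cap:** it lies near the middle of the tray, arrows up.
- **Other things:** they look unmoved by eye, and the arm is clear of everything.

**Disagreements and blemishes**
- **Camera mismatch:** the two cameras disagreed by about 2–5 mm on positions, so I used averages.
- **Overshoot:** while I was coming down over the bottle, the arm went about 9 mm too far sideways. I corrected it before gripping.
- **Force peak:** one last push to confirm tray contact gave a brief 29.5 N wrist reading. That is under both the 40 N and 120 N limits.

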